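# Heft the pouring scoops and tip out the one still holding a bearing ball

### The arm

A 6-joint arm with a two-finger parallel gripper is mounted at the origin on the work surface. World frame = base frame: x ahead of the robot, y to its left, z up, the work surface at z = 0. Lengths are in mm, angles in rad, forces in N, time in s.
With the tool pointing down it reaches from about 350 to 800 mm from the base axis. Payload 7.3 kg.
Tool frame: the origin (TCP) lies at the very end of the fingers, on their centre line; the grasp point (between the pads) lies env.tcp_to_grasp behind it (env.tcp_to_grasp is the distance from the TCP to the grasp point, in mm); z points along the fingers, y is the line along which they close (so a half turn about z gives the same grasp; the last joint's range is limited). The gripper opens to 85 mm and grips with 20 to 120 N. Pads are 22 mm wide; open, the fingers measure 114 mm over their backs; the gripper's body (76 mm by 85 mm) begins 54 mm behind the grasp point. The pads swing forward as they close: fully open they stand 13 mm farther back than shut.
Start: joints at [0.974, 0.342, 1.524, -0, 1.275, -0.146], TCP at [228.725, 472.58, 205.022] pointing down, gripper open.
Joint ranges: [-2.53, 2.53], [-0.77, 2.02], [0.04, 2.7], [-1, 4.14], [0.28, 2.66], [-3.11, 3.11]. Speed limits (rad/s): [2.57, 2.57, 3.14, 3.14, 3.14, 3.14].

### API

Orientations are given as a unit quaternion [x, y, z, w].
In Python, from workcell import env gives the robot as it stands. Calls block until the motion is done:
- env.move_pose(position, orientation): joint-space move of the TCP to a pose.
- env.servo_line(position, orientation=None, vel=150, f_stop=None): straight line of the TCP; orientation=None keeps the orientation; vel is the mean speed in mm/s. With f_stop (N) it stops when the force on the tool has changed by that much, and returns True; else False.
- env.movej(angles): joint-space move.
- env.move_gripper(opening, force=None): finger opening in mm; force is the grip in N (None keeps the last); returns when the fingers have stopped.
- env.dwell(seconds).
- env.solve_ik(position, orientation): joint angles nearest the present ones, or None.
- env.sense(): the state.
- env.camera(name): name is "side" or "top" or "wrist"; returns (picture, depth): 384x512x3 uint8, red, green, blue; 384x512 float32, mm along the optical axis (not along the pixel's ray), 0 where there is no reading.
- env.calibration(name): a dict with "fx", "fy", "cx", "cy" (pixels), "rvec" (rotation vector, rad) and "tvec" (3), from world to camera coordinates, as OpenCV has them. Camera axes: x right, y down, z forward; pixel columns grow to the right and rows downward; lengths in mm; the calibration is good to about 2 mm. A picture is of the moment at which its call begins: read the wrist's pose just before it. calibration takes no time and is no camera call; for the wrist camera it gives the pose at the moment of the call.
A pose or a line that the arm cannot do raises env.Unreachable and nothing moves.
- env.close_job(): hands the job in; it is judged then, once.
The state is a dict: "clock": time; "joint_positions": joint angles; "qvel": joint speeds; "joint_torque": joint torques, N m; "tool_pos": TCP position; "eef_rot": TCP orientation; "contact_force": force on the tool from outside, world axes, zero at the start; "moment": the same for the moment, N m; "grip_width": finger opening in mm; "gripper_force": force on a finger pad.
Only numpy, scipy, OpenCV 4.12 (cv2) and the standard library are available. Lean on these libraries where they do the work, as an engineer would, in place of code of your own. Each camera call takes 0.05 s, during which the arm holds its last target. There are 200 camera calls.

### The job

Both hooded scoops have just been emptied, but a steel bearing ball has stayed behind in one of them, out of sight under the hood. Lift a scoop clear of the bench, level and still, to feel by its weight whether the ball is in it; then hold the heavy one up level, tip the ball out into the steel tray without tipping the empty one first, and leave both scoops standing upright on the bench where they stood.

Things in the scene. Friction and masses are not known exactly. Their poses are not given: they have to be found in the camera images.
- scoop_a: one of two alike hooded aluminium scoops: closed box 95 mm long (x -50 to 45), 56 wide, 60 high, with an open pouring mouth at its -x end, lip at x -80, z 27 mm. Origin bottom centre, z up. Stands with the mouth roughly to the robot. Empty it weighs 250 g +-10 g; a steel ball (32 mm, 134 g) is in either this or the other one, drawn at random
- scoop_b: the other scoop, same in shape, axes and empty weight. In both the floor rises from x -25 mm as a 25 degree ramp to the lip: the ball stays in until the mouth is pitched down over 25 degrees; 45 to 50 empties it. Grip of both: a black square post 20 x 20 mm, faces along x and y, upright on the hood at x -5, y 0, from z 60 to 115 mm (grasp at about z 92)
- tray: shallow open rectangular steel tray with black rubber lining, fixed to the bench: 180 mm (its x) x 220 mm (its y), 45 mm high, walls 4 mm, floor about 5 mm above the bench. Origin: bottom centre, z up

How it is judged:
By the outcome, as a careful person would: the job done as asked, in the order asked, and still so for the second after the job is handed in, with the robot touching nothing.
It also fails if it takes over 72 s, if anything falls off the work surface, if the arm or the gripper's body presses on something with over 40 N, if the wrist force passes 120 N, or if a joint passes its speed limit or range.

## Working session

There is one attempt and no reset: what is moved stays moved. The work goes in short steps, each a Python script; the robot and the scene stay as the last script left them, time stands still between calls to the robot, and variables do not carry over. Pictures are saved under pics/ and viewed, at most 10 in all, crops included, and the job is handed in when it is done.

```bash
mkdir -p pics; ls
python3 - <<'E'
from workcell import env
import cv2,numpy as np
ims=[]
for n in("top","side"):
    p,d=env.camera(n); np.savez(f"pics/{n}.npz",p=p,d=d); ims.append(p[...,::-1]); c=env.calibration(n); print(n,c)
cv2.imwrite("pics/a.png",cv2.resize(ims[0],(800,600)));cv2.imwrite("pics/b.png",ims[1])
print(env.sense(),env.tcp_to_grasp)
E
```

```text
pics
top {'fx': 437.69281506295226, 'fy': 437.69281506295226, 'cx': 247.84739154488955, 'cy': 184.10712390698663, 'rvec': array([ 2.18633372, -2.18394878,  0.12157284]), 'tvec': array([ 19.8212554 , 538.47122368, 961.4765723 ])}
side {'fx': 428.1991192505854, 'fy': 428.1991192505854, 'cx': 249.8272734009537, 'cy': 186.8938406261793, 'rvec': array([ 2.27313394, -0.09698759,  0.03181536]), 'tvec': array([-536.32154933,   64.99278163,  996.03517338])}
{'clock': 0.1, 'joint_positions': array([ 9.74016498e-01,  3.42624887e-01,  1.52490742e+00,  4.66228181e-07,
        1.27539912e+00, -1.45996427e-01]), 'qvel': array([ 0.00023003, -0.00182018, -0.00187725, -0.00038216, -0.00029105,
        0.00159249]), 'joint_torque': array([ 1.36885450e-03, -4.34448373e+01, -2.46492308e+01, -8.59059060e-05,
        4.57293412e-03, -5.34390563e-05]), 'tool_pos': array([228.48638961, 472.24404567, 204.41500855]), 'eef_rot': array([ 2.23488189e-01,  9.74706408e-01, -6.23666899e-04, -2.43133205e-04]), 'contact_force': array([-0.46628077,  0.75920892, -0.10153543]), 'moment': array([-0.02854711, -0.02562395,  0.0313258 ]), 'gripper_force': 0.0, 'grip_width': 85.4071052736605} 18.700000000000003
```

View pics/a.png

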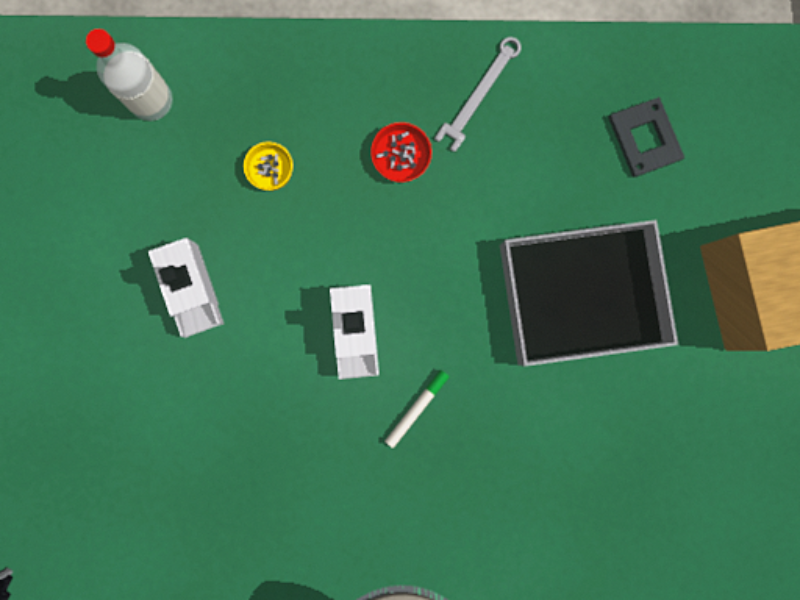

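View pics/b.png

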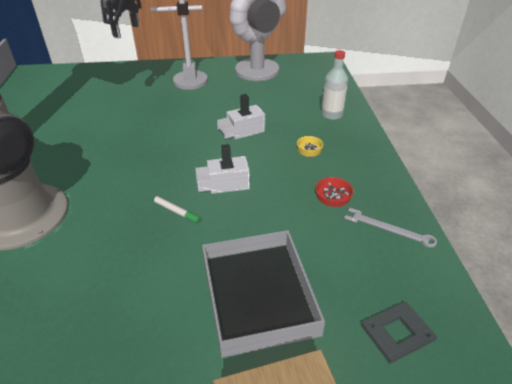

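The top view shows scoops with posts at about (353,322) and (176,277) in the 800 px view, mouths facing the robot. The tray is at (592,292), with a tall wooden block right of it. Next I measure with the top depth.

```bash
cat > h.py <<'E'
import numpy as np,cv2
from scipy.spatial.transform import Rotation as R
def cloud(c,d):
    v,u=np.mgrid[:384,:512]
    P=np.stack([(u-c['cx'])/c['fx']*d,(v-c['cy'])/c['fy']*d,d],-1)
    return (P-c['tvec'].reshape(3))@R.from_rotvec(np.ravel(c['rvec'])).as_matrix()
E
python3 - <<'E'
from workcell import env
from h import *
z=np.load("pics/top.npz");p,d=z['p'],z['d'];W=cloud(env.calibration("top"),d)
dark=p.max(2)<60
U,V=np.meshgrid(np.arange(512),np.arange(384))
for n,(u,v) in dict(left=(113,177),right=(226,206)).items():
    near=(abs(U-u)<32)&(abs(V-v)<42)&(d>0)
    post=near&(W[...,2]>100)
    hood=near&(W[...,2]>52)&(W[...,2]<68)
    for k,m in (("post",post),("hood",hood)):
        q=W[m]; r=cv2.minAreaRect(q[:,:2].astype(np.float32)); print(n,k,m.sum(),np.median(q[:,2]),q[:,:2].mean(0),r,cv2.boxPoints(r).round().tolist())
near=(U>305)&(U<445)&(V>130)&(V<245)&(d>0)
m=near&(W[...,2]>36)&(W[...,2]<54)&(W[...,1]>-420)
r=cv2.minAreaRect(W[m][:,:2].astype(np.float32));print("tray",r,cv2.boxPoints(r).round().tolist(),np.median(W[m][:,2]))
b=(U>440)&(V>130)&(V<240)&(d>0)&(W[...,2]>60);q=W[b];print("block",q.min(0),q.max(0))
b=(V<130)&(U<300)&(W[...,2]>30)&(d>0);print("bottle",W[b].min(0),W[b].max(0))
E
```

```text
left post 123 115.76688301974038 [546.78337825 307.91069286] ((547.4876708984375, 308.9778137207031), (20.478145599365234, 20.107046127319336), 20.39954948425293) [[534.0, 315.0], [541.0, 296.0], [561.0, 303.0], [554.0, 322.0]]
left hood 1000 61.76069853534917 [549.30375222 308.13664988] ((549.7872924804688, 310.7626953125), (95.72078704833984, 57.14104461669922), 20.119644165039062) [[495.0, 321.0], [515.0, 267.0], [605.0, 300.0], [585.0, 354.0]]
right post 97 116.30800444154897 [486.38843981  69.29465707] ((486.47589111328125, 68.86518859863281), (18.44811248779297, 20.26035499572754), 0.1890973150730133) [[477.0, 79.0], [477.0, 59.0], [496.0, 59.0], [496.0, 79.0]]
right hood 1036 61.49330934763266 [488.77646083  69.63840272] ((488.8912353515625, 69.6534652709961), (94.61322784423828, 55.80769348144531), 5.58329963684082) [[439.0, 93.0], [445.0, 37.0], [539.0, 46.0], [533.0, 102.0]]
tray ((530.8236083984375, -266.7877197265625), (180.25926208496094, 221.87596130371094), 7.726912975311279) [[427.0, -169.0], [456.0, -389.0], [635.0, -365.0], [605.0, -145.0]] 45.144547546023304
block [ 449.08039904 -531.91586277   60.03627976] [ 621.02697476 -443.81499288  116.62158819]
bottle [787.35040367 341.68340833  30.28821775] [851.70595237 407.24509848 205.30477518]
```

```bash
cat >> h.py <<'E'
from workcell import env
G=env.tcp_to_grasp
S={'left':(547.4,309.5,np.radians(20.2)),'right':(486.4,69.3,np.radians(5.6))}
def ori(yaw,pitch=0,flip=False):   # closing axis (tool y) along scoop x; pitch>0 = mouth down (deg)
    c,s=np.cos(yaw),np.sin(yaw)
    f=-1 if flip else 1
    M=np.array([[-s*f,c*f,0],[c*f,s*f,0],[0,0,-1]]).T.reshape(3,3) if 0 else np.column_stack([[-s*f,c*f,0],[c*f,s*f,0],[0,0,-1]])
    return R.from_rotvec(-np.radians(pitch)*np.array([-s,c,0]))*R.from_matrix(M)
def tcp(gp,o): return np.asarray(gp,float)+G*o.as_matrix()[:,2]
def lip_pose(lip,yaw,pitch,flip=False):  # TCP pose that puts the scoop's lip at a point
    c,s=np.cos(yaw),np.sin(yaw)
    B=R.from_rotvec(-np.radians(pitch)*np.array([-s,c,0]))*R.from_euler('z',yaw)
    o=ori(yaw,pitch,flip); return tcp(np.asarray(lip)-B.apply([-75,0,-65]),o),o.as_quat()
def weigh(n=40):
    F=[]
    for _ in range(n): F.append(env.sense()['contact_force']); env.dwell(.03)
    F=np.array(F); return F.mean(0),F.std(0)/n**.5
E
sed -i 's/M=np.array.*if 0 else /M=/' h.py
python3 - <<'E'
from h import *
for fl in(0,1):
  for n,(x,y,w) in S.items():
    o=ori(w,0,fl)
    for z in (92,200): q=env.solve_ik(tcp([x,y,z],o),o.as_quat()); print(fl,n,z,None if q is None else np.round(q,2))
  for dy in (8,-10,-27):
    yaw=np.radians(dy); T=np.array([531,-267,70])+45*np.array([np.cos(yaw),np.sin(yaw),0])
    for p in(0,25,52):
      q=env.solve_ik(*lip_pose(T,yaw,p,fl)); print(fl,dy,p,lip_pose(T,yaw,p,fl)[0].round(),None if q is None else np.round(q,2))
E
```

```text
0 left 92 [ 0.39  0.65  1.39 -0.    1.1   0.04]
0 left 200 [ 0.39  0.55  1.25 -0.    1.34  0.04]
0 right 92 [-0.01  0.44  1.79 -0.    0.91 -0.11]
0 right 200 [-0.01  0.3   1.65 -0.    1.19 -0.11]
0 8 0 [ 650. -250.  116.] [-0.48  0.73  1.1  -0.    1.31 -0.62]
0 8 25 [ 623. -254.  144.] [-0.66  0.48  1.58  0.43  0.81 -1.05]
0 8 52 [ 585. -259.  158.] [-0.92  0.43  1.98  1.4   0.77 -2.17]
0 -10 0 [ 649. -288.  116.] [-0.53  0.76  1.05 -0.    1.33 -0.35]
0 -10 25 [ 623. -283.  144.] [-0.63  0.47  1.6   0.3   0.7  -0.65]
0 -10 52 [ 585. -276.  158.] [-0.82  0.38  2.09  1.8   0.51 -2.27]
0 -27 0 [ 638. -321.  116.] [-0.57  0.77  1.03 -0.    1.34 -0.1 ]
0 -27 25 [ 614. -309.  144.] [-0.61  0.47  1.6   0.1   0.64 -0.2 ]
0 -27 52 [ 580. -292.  158.] [-0.66  0.36  2.12  2.58  0.29 -2.71]
1 left 92 [ 0.39  0.65  1.39 -0.    1.1  -3.1 ]
1 left 200 [ 0.39  0.55  1.25 -0.    1.34 -3.1 ]
1 right 92 [-0.01  0.44  1.79 -0.    0.91  3.03]
1 right 200 [-0.01  0.3   1.65 -0.    1.19  3.03]
1 8 0 [ 650. -250.  116.] [-0.48  0.73  1.1  -0.    1.31  2.52]
1 8 25 [ 623. -254.  144.] [-0.66  0.48  1.58  0.43  0.81  2.09]
1 8 52 [ 585. -259.  158.] [-0.92  0.43  1.98  1.4   0.77  0.97]
1 -10 0 [ 649. -288.  116.] [-0.53  0.76  1.05 -0.    1.33  2.79]
1 -10 25 [ 623. -283.  144.] [-0.63  0.47  1.6   0.3   0.7   2.49]
1 -10 52 [ 585. -276.  158.] [-0.82  0.38  2.09  1.8   0.51  0.88]
1 -27 0 [ 638. -321.  116.] [-0.57  0.77  1.03 -0.    1.34  3.04]
1 -27 25 [ 614. -309.  144.] [-0.61  0.47  1.6   0.1   0.64  2.94]
1 -27 52 [ 580. -292.  158.] [-0.66  0.36  2.12  2.58  0.29  0.43]
```

Run:
```python
from h import *
for dy in (45,70,98,-60,-82):
    yaw=np.radians(dy); T=np.array([531,-267,70])+45*np.array([np.cos(yaw),np.sin(yaw),0])
    for p in(0,20,36,52):
      q=env.solve_ik(*lip_pose(T,yaw,p)); print(dy,p,lip_pose(T,yaw,p)[0].round(),None if q is None else np.round(q,2))
```

```text
45 0 [ 616. -182.  116.] [-0.41  0.63  1.3  -0.    1.21 -1.19]
45 20 [ 601. -197.  139.] [-0.62  0.54  1.46  0.39  1.11 -1.57]
45 36 [ 586. -212.  152.] [-0.8   0.54  1.56  0.7   1.16 -1.92]
45 52 [ 570. -228.  158.] [-0.97  0.61  1.63  0.93  1.3  -2.21]
70 0 [ 572. -154.  116.] [-0.39  0.54  1.46 -0.    1.14 -1.61]
70 20 [ 565. -173.  139.] [-0.62  0.55  1.44  0.35  1.27 -1.97]
70 36 [ 558. -193.  152.] [-0.78  0.62  1.4   0.57  1.44 -2.18]
70 52 [ 550. -216.  158.] [-0.91  0.74  1.34  0.73  1.63 -2.31]
98 0 [ 514. -148.  116.] [-0.42  0.45  1.62 -0.    1.07 -2.13]
98 20 [ 517. -168.  139.] [-0.62  0.56  1.42  0.25  1.41 -2.4 ]
98 36 [ 520. -189.  152.] [-0.73  0.71  1.23  0.39  1.7  -2.49]
98 52 [ 523. -213.  158.] [-0.81  0.89  1.04  0.52  1.97 -2.51]
-60 0 [ 591. -371.  116.] [-0.67  0.73  1.1  -0.    1.31  0.38]
-60 20 [ 581. -353.  139.] [-0.58  0.52  1.49 -0.21  0.83  0.58]
-60 36 [ 570. -335.  152.] [-0.49  0.43  1.76 -0.7   0.51  1.1 ]
-60 52 [ 558. -314.  158.] None
-82 0 [ 548. -386.  116.] [-0.73  0.68  1.2  -0.    1.26  0.7 ]
-82 20 [ 545. -366.  139.] [-0.57  0.53  1.48 -0.33  0.93  1.03]
-82 36 [ 542. -345.  152.] [-0.42  0.48  1.66 -0.77  0.79  1.51]
-82 52 [ 539. -321.  158.] None
```

Run:
```python
from h import *
x,y,w=S['right'];o=ori(w);q=o.as_quat()
env.move_gripper(85,60)
env.move_pose(tcp([x,y,230],o),q)
env.servo_line(tcp([x,y,165],o),q)
env.dwell(.3);t,e=weigh();print('tare',t,e)
p,d=env.camera('wrist');cv2.imwrite('pics/w.png',p[...,::-1])
print(env.sense()['clock'],env.sense()['tool_pos'])
```

```text
tare [0.02150755 0.05385791 0.04797516] [0.07829066 0.07178055 0.06049303]
4.325 [486.38950306  69.2796851  146.26870671]
```

View pics/w.png

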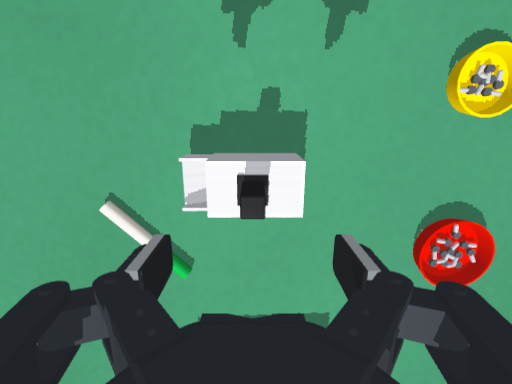

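The post at (253,195) sits centred between the fingers at (150,260) and (355,260), square with them, and nothing is in the way. Grasp and weigh.

```bash
cat >> h.py <<'E'
def lift(n):
    x,y,w=S[n];o=ori(w);q=o.as_quat()
    env.servo_line(tcp([x,y,92],o),q,vel=100)
    env.move_gripper(10,60); s=env.sense(); print('grip',s['grip_width'],s['gripper_force'])
    env.servo_line(tcp([x,y,172],o),q,vel=60)
    env.dwell(.6); t,e=weigh(60); print('held',t,e,env.sense()['tool_pos'],env.sense()['clock'])
def put(n):
    x,y,w=S[n];o=ori(w);q=o.as_quat()
    env.servo_line(tcp([x,y,97],o),q,vel=80)
    print('stop',env.servo_line(tcp([x,y,91.5],o),q,vel=15,f_stop=5),env.sense()['tool_pos'])
    env.move_gripper(85); env.servo_line(tcp([x,y,230],o),q,vel=150); print(env.sense()['clock'])
E
python3 - <<'E'
from h import *
lift('right')
p,d=env.camera('side');cv2.imwrite('pics/s.png',cv2.resize(p[80:260,130:330,::-1],None,fx=3,fy=3))
E
```

```text
grip 18.503939575154774 59.527233839035034
held [-0.0617263   0.04230189 -2.43269344] [0.0624928  0.07198719 0.05997169] [486.38570306  69.28930537 153.28851015] 9.9083
```

View pics/s.png

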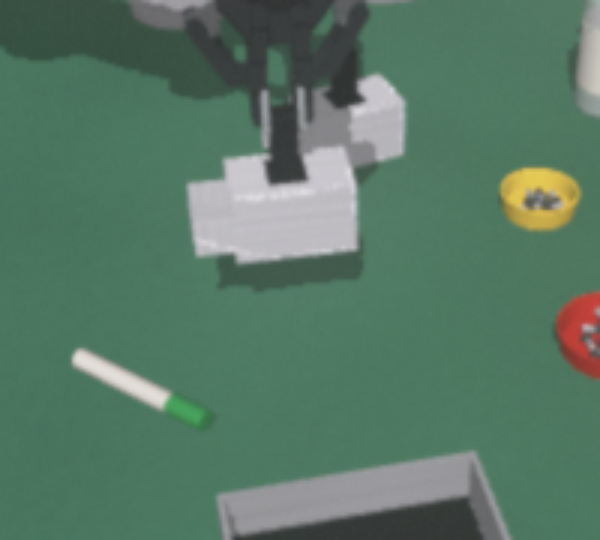

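The scoop hangs level and clear of the bench at about (290,205) in the crop. It weighs 2.48 N, about 253 g, so it is empty. Put it back and lift the other.

Run:
```python
from h import *
put('right')
x,y,w=S['left'];o=ori(w)
env.move_pose(tcp([x,y,230],o),o.as_quat())
env.servo_line(tcp([x,y,165],o),o.as_quat());env.dwell(.3);print('tare',weigh(20))
lift('left')
p,d=env.camera('side');cv2.imwrite('pics/s2.png',cv2.resize(p[50:250,130:330,::-1],None,fx=3,fy=3))
```

```text
stop True [486.63708242  69.28472727  73.64350706]
13.15
tare (array([-0.16971897,  0.03123465,  0.03505668]), array([0.1180719 , 0.1111872 , 0.09443962]))
grip 18.67616697011425 59.476216435432434
held [-0.10397447  0.05172555 -3.79016601] [0.05950666 0.06003925 0.06250975] [547.40950843 309.50518658 153.3212791 ] 21.2583
```

View pics/s2.png

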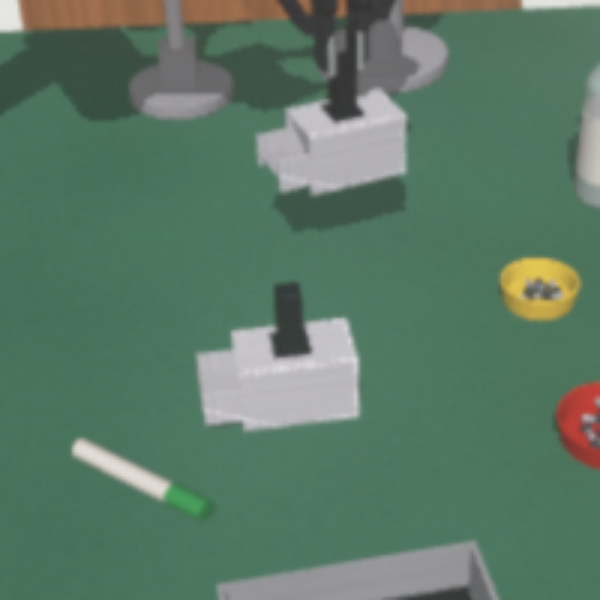

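The lifted scoop is level at about (345,140) and the empty one stands at (295,375). It weighs 3.82 N, about 390 g, so this is the heavy one. Carry it level and pour.

Run:
```python
from h import *
x,y,w=S['left'];o=ori(w);q=o.as_quat()
env.servo_line(tcp([x,y,260],o),q,vel=100)
yaw=np.radians(98);T=np.array([531,-267,0])+30*np.array([np.cos(yaw),np.sin(yaw),0])
up=lambda z:T+[0,0,z]
P,Q=lip_pose(up(195),yaw,0)
env.servo_line(P,Q,vel=140)
P,Q=lip_pose(up(80),yaw,20);env.servo_line(P,Q,vel=100)
for p in(35,50):
    P,Q=lip_pose(up(65),yaw,p);env.servo_line(P,Q,vel=18); print(env.sense()['clock'])
env.dwell(.8)
p,d=env.camera('side');cv2.imwrite('pics/s3.png',cv2.resize(p[170:370,180:380,::-1],None,fx=3,fy=3))
p,d=env.camera('top');cv2.imwrite('pics/t3.png',p[...,::-1])
print(env.sense()['clock'],env.sense()['tool_pos'])
```

```text
28.225
29.65
30.55 [ 525.05931225 -224.68547448  152.1948791 ]
```

View pics/s3.png

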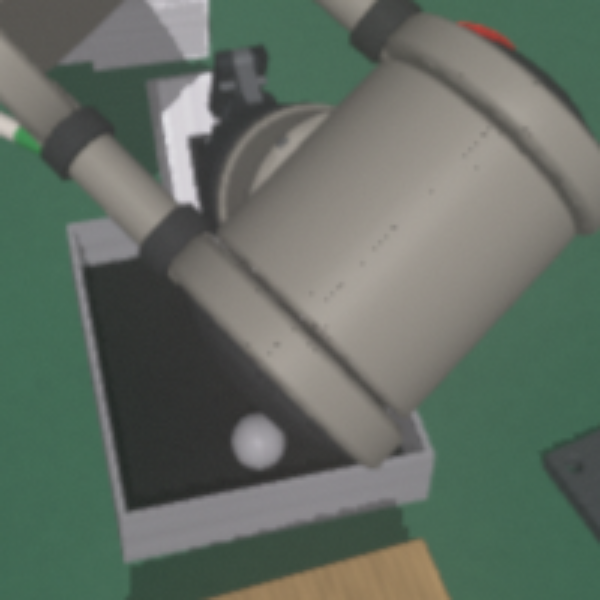

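The ball lies in the tray at about (258,440) in the crop. Level the scoop and return it.

Run:
```python
from h import *
x,y,w=S['left'];o=ori(w);q=o.as_quat()
yaw=np.radians(98);T=np.array([531,-267,0])+30*np.array([np.cos(yaw),np.sin(yaw),0])
up=lambda z:T+[0,0,z]
P,Q=lip_pose(up(90),yaw,25);env.servo_line(P,Q,vel=50)
P,Q=lip_pose(up(195),yaw,0);env.servo_line(P,Q,vel=80)
env.servo_line(tcp([x,y,260],o),q,vel=150)
env.dwell(.3);print('held',weigh(30))
put('left')
env.movej([0.974,0.342,1.524,0,1.275,-0.146])
p,d=env.camera('top');cv2.imwrite('pics/t4.png',p[...,::-1]);W=cloud(env.calibration("top"),d)
U,V=np.meshgrid(np.arange(512),np.arange(384))
for u,v in((113,177),(226,206)):
    m=(abs(U-u)<32)&(abs(V-v)<42)&(W[...,2]>52)&(W[...,2]<68)&(d>0);print(cv2.minAreaRect(W[m][:,:2].astype(np.float32)),np.median(W[m][:,2]))
print(env.sense()['clock'])
```

```text
held (array([-0.12750682,  0.0490097 , -2.23973657]), array([0.09928664, 0.0691454 , 0.08724985]))
stop True [547.42304354 309.51230647  73.6351901 ]
41.5167
((549.7459716796875, 310.6940002441406), (95.46044158935547, 57.12871170043945), 20.205751419067383) 61.813946751444185
((489.22650146484375, 69.73284912109375), (94.92623901367188, 55.985870361328125), 5.449917316436768) 61.60802028216668
42.9083
```

View pics/t4.png

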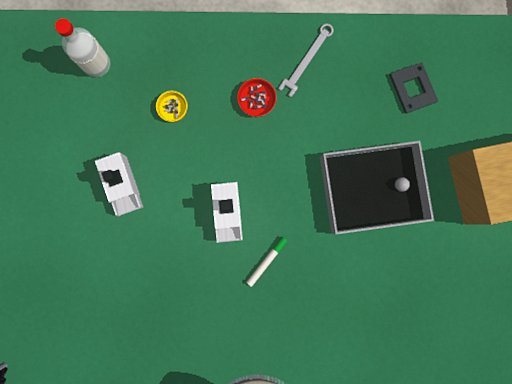

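The ball is in the tray at (402,184) and both scoops stand upright at (117,183) and (226,211), back on their original spots. The arm is clear.

```bash
python3 -c "
from workcell import env
print(env.close_job())"
```

```text
the job is handed in; nothing more can be done
None
```

The ball was in the left scoop (about 390 g, against 253 g for the empty one); I tipped it into the tray, stood both scoops back within about 1 mm of where they were, and handed the job in at about 43 s.

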